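# Hand over a row of plug gauges in reverse order

### The arm

A 6-joint arm with a two-finger parallel gripper is mounted at the origin on the work surface. World frame = base frame: x ahead of the robot, y to its left, z up, the work surface at z = 0. Lengths are in mm, angles in rad, forces in N, time in s.
With the tool pointing down it reaches from about 350 to 975 mm from the base axis. Payload 7.1 kg.
Tool frame: the origin (TCP) lies at the very end of the fingers, on their centre line; the grasp point (between the pads) lies 19 mm behind it; z points along the fingers, x is the direction in which the jaws open and shut, and the axes are right-handed (so a half turn about z gives the same grasp; the last joint's range is limited). The gripper opens to 88 mm and grips with 3 to 60 N. Pads are 20 mm wide; open, the fingers measure 115 mm over their backs; the gripper's body (75 mm by 178 mm) begins 61 mm behind the grasp point.
Start: joints at [-1.289, 0.423, 1.63, -0, 1.089, -0.019], TCP at [185.196, -596.915, 222.675] pointing down, gripper open.
Joint ranges: [-3, 3], [-0.9, 2.11], [0.09, 2.58], [-1.31, 4.45], [0.11, 2.69], [-2.54, 2.54]. Speed limits (rad/s): [2.39, 2.39, 3.01, 3.14, 3.14, 3.14].

### API

Orientations are given as a unit quaternion [x, y, z, w].
In Python, from cell import env gives the robot as it stands. The module is installed in compiled form; this text tells all that it offers.
- The arm moves only by the shell command python3 -m pendant 'ROWS' [FORCE]. ROWS is text: rows parted by semicolons, each of 5 numbers parted by spaces: the closure, from 0 (fully open) to 1 (shut), then the shift along the tool's x, y, z scaled (see below), then the turn about the tool's z scaled (see below). A call has 1 to 8 rows; each row is the pose to reach, as a shift and turn from the pose commanded when the call began, along the tool's axes at that moment; what a row does not reach only later rows make up. The controller multiplies each number of a shift by 0.08 m and each number of a turn by 90 degrees. A row lasts 1/8 s, in which the tool goes at most 62.5 mm and 10.7 degrees, less where a joint would pass 70% of its speed; a pose out of reach is approached as far as the arm can. A call with a number of a shift or a turn outside -1 to 1 is refused whole. A call with a gripper value outside its range is refused whole. The fingers move at their own pace and stop on an object; FORCE is the grip in N (left out, the last holds). Time passes only in rows, so rows that repeat a pose let the fingers close. It gives the time, the measured TCP pose, the force and the opening at its end, in the units of the state.
- env.get_state(): the state, without advancing time (a new reading comes with each control period).
- env.camera(name): name is "scene" or "side" or "wrist"; returns (picture, depth): 400x640x3 uint8, red, green, blue; 400x640 float32, mm along the optical axis (not along the pixel's ray), 0 where there is no reading.
- env.camera_info(name): a dict with "K" (3x3 intrinsics, pixels), "origin" and "attitude" of the camera in the world; the wrist camera has in their place "T_tool_cam" (4x4, takes a point from camera to tool coordinates, whose origin is the TCP and whose axes are the tool frame's). Camera axes: x right, y up, looking along -z (the intrinsics and any distortion apply to the point x, -y, -z); pixel columns grow to the right and rows downward; lengths in mm; the calibration is good to about 2 mm. A picture is of the moment at which its call begins: read the wrist's pose just before it. camera_info takes no time and is no camera call.
- env.sign_off(): hands the job in, once; it reports no verdict.
The state is a dict: "time_s": time; "joint_pos": joint angles; "qd": joint speeds; "joint_torque": joint torques, N m; "tool_pos": TCP position; "ee_rot": TCP orientation; "ft_force": force on the tool from outside, world axes, zero at the start; "torque": the same for the moment, N m; "grip_width": finger opening in mm.
Only numpy, scipy, OpenCV 4.12 (cv2) and the standard library are available. Lean on these libraries where they do the work, as an engineer would, in place of code of your own. Each camera call takes 0.05 s, during which the arm holds its last target.

### The job

Move the four plug gauges from the wooden rack with the coloured pads to the empty metal rack, one in each bay, in reverse order: seen from the same side, the gauge that stood leftmost ends up in the rightmost bay, the second from the left in the second from the right, and so on. Stand each upright on the floor of its bay and let go of it without ever knocking one over.

Things in the scene. Friction and masses are not known exactly. Their poses are not given: they have to be found in the camera images.
- red_mid (a point): red plug gauge, loose, 80 mm tall, about 0.26 kg: a bright steel measuring cylinder 40 mm in diameter and 20 mm high as its foot, and above it a round red handle 22 mm in diameter and 60 mm high (best gripped in its upper half). This point is on its axis, half-way up, 40 mm above its underside; z points up the handle. It is round: its yaw does not matter. At the start it stands upright on the pad of its own colour.
- yellow_mid (a point): yellow plug gauge, loose, 80 mm tall, about 0.26 kg: a bright steel measuring cylinder 38 mm in diameter and 20 mm high as its foot, and above it a round yellow handle 22 mm in diameter and 60 mm high (best gripped in its upper half). This point is on its axis, half-way up, 40 mm above its underside; z points up the handle. It is round: its yaw does not matter. At the start it stands upright on the pad of its own colour.
- blue_mid (a point): blue plug gauge, loose, 80 mm tall, about 0.26 kg: a bright steel measuring cylinder 36 mm in diameter and 20 mm high as its foot, and above it a round blue handle 22 mm in diameter and 60 mm high (best gripped in its upper half). This point is on its axis, half-way up, 40 mm above its underside; z points up the handle. It is round: its yaw does not matter. At the start it stands upright on the pad of its own colour.
- white_mid (a point): white plug gauge, loose, 80 mm tall, about 0.26 kg: a bright steel measuring cylinder 38 mm in diameter and 20 mm high as its foot, and above it a round white handle 22 mm in diameter and 60 mm high (best gripped in its upper half). This point is on its axis, half-way up, 40 mm above its underside; z points up the handle. It is round: its yaw does not matter. At the start it stands upright on the pad of its own colour.
- pad_red: fixed square red pad, 58 x 58 x 4 mm, one of four in a row on the pale wooden rack; it shows where the red gauge stood. Origin: centre of its underside, so its top is 4 mm higher; axes as the wooden rack's. The order of the colours differs from start to start.
- pad_yellow: fixed square yellow pad, 58 x 58 x 4 mm, one of four in a row on the pale wooden rack; it shows where the yellow gauge stood. Origin: centre of its underside, so its top is 4 mm higher; axes as the wooden rack's. The order of the colours differs from start to start.
- pad_blue: fixed square blue pad, 58 x 58 x 4 mm, one of four in a row on the pale wooden rack; it shows where the blue gauge stood. Origin: centre of its underside, so its top is 4 mm higher; axes as the wooden rack's. The order of the colours differs from start to start.
- pad_white: fixed square white pad, 58 x 58 x 4 mm, one of four in a row on the pale wooden rack; it shows where the white gauge stood. Origin: centre of its underside, so its top is 4 mm higher; axes as the wooden rack's. The order of the colours differs from start to start.
- pad_rack: fixed pale wooden rack, a board 76 x 272 mm, 12 mm thick, that carries the four pads in a row, 65 mm from centre to centre. Origin: centre of its underside; y runs along the row (towards the robot's left, give or take 0.3 rad). Pad centres at x = 0, y = +97.5, +32.5, -32.5 and -97.5 mm.
- bay_rack: fixed empty metal rack, 76 x 272 mm, 12 mm thick, with four equal grey-floored bays in a row, parted and edged by bright lips 6 mm wide and 5 mm high. Origin: centre of the underside; y runs along the row (towards the robot's left, give or take 0.3 rad). Bay centres at x = 0, y = +97.5, +32.5, -32.5 and -97.5 mm; bay floors 12 mm above the origin; each bay is open about 63 mm along x and 59 mm along y. The two racks lie side by side, with either of them on the left.
There are look-alikes about, which are no part of the job. Leave any green or purple look-alike of the part that bears white_mid alone.

How it is judged:
By the outcome, as a careful person would: the job done as asked, in the order asked, and still so for the second after the job is handed in, with the robot touching nothing.
It also fails if it takes over 115 s, if anything falls off the work surface, if the arm or the gripper's body presses on something with over 40 N, if the wrist force passes 120 N, or if a joint passes its speed limit or range.

## Working session

There is one attempt and no reset: what is moved stays moved. The work goes in short steps, Python scripts to look and compute and a shell command to move; the robot and the scene stay as the last step left them, time stands still between calls to the robot, and variables do not carry over. Pictures are saved under pics/ and viewed, and the job is handed in when it is done.

```bash
mkdir -p pics
python3 - <<'E'
from cell import env
import cv2
print(env.get_state())
for n in("scene","side","wrist"):
    p,d=env.camera(n); cv2.imwrite(f"pics/{n}0.png",p[:,:,::-1]); print(n,env.camera_info(n))
E
```

```text
{'time_s': 0.0, 'joint_pos': array([-1.28901721e+00,  4.23830661e-01,  1.63069784e+00, -4.18837066e-05,
        1.08857355e+00, -1.89933699e-02]), 'qd': array([-0.00104892, -0.00077347,  0.00088253,  0.00052613, -0.00095208,
       -0.00136635]), 'joint_torque': array([-9.14114139e-05, -5.44631588e+01, -2.73662406e+01,  6.44624582e-02,
        2.27647321e-02, -1.56704932e-04]), 'tool_pos': array([ 185.02438197, -596.40336951,  221.9049644 ]), 'ee_rot': array([ 8.05070165e-01, -5.93179112e-01, -6.10253250e-04, -4.44417363e-04]), 'ft_force': array([-0.26816566,  0.44155073, -0.28838885]), 'torque': array([-0.01287837, -0.01936514, -0.00925616]), 'grip_width': 87.72304544770572}
scene {'K': array([[512.70012616,   0.        , 321.52987187],
       [  0.        , 512.70012616, 198.92150125],
       [  0.        ,   0.        ,   1.        ]]), 'origin': array([1274.31146522,  147.1061604 , 1174.24206988]), 'attitude': array([0.19739876, 0.22978026, 0.73866658, 0.60216812])}
side {'K': array([[483.24687273,   0.        , 319.34366056],
       [  0.        , 483.24687273, 196.97027092],
       [  0.        ,   0.        ,   1.        ]]), 'origin': array([422.488468  , 943.79933616, 909.54856003]), 'attitude': array([-0.01588216,  0.40593464,  0.9122672 , -0.05228172])}
wrist {'K': array([[278.24898551,   0.        , 324.38061927],
       [  0.        , 278.24898551, 196.10105657],
       [  0.        ,   0.        ,   1.        ]]), 'T_tool_cam': array([[ 9.99999385e-01,  1.89234849e-04,  1.09323433e-03,
        -4.18733690e-01],
       [ 4.84128530e-04, -9.61016111e-01, -2.76491952e-01,
        -7.56992576e+01],
       [ 9.98293891e-04,  2.76492311e-01, -9.61015611e-01,
        -1.61430019e+02],
       [ 0.00000000e+00,  0.00000000e+00,  0.00000000e+00,
         1.00000000e+00]])}
```

View pics/scene0.png

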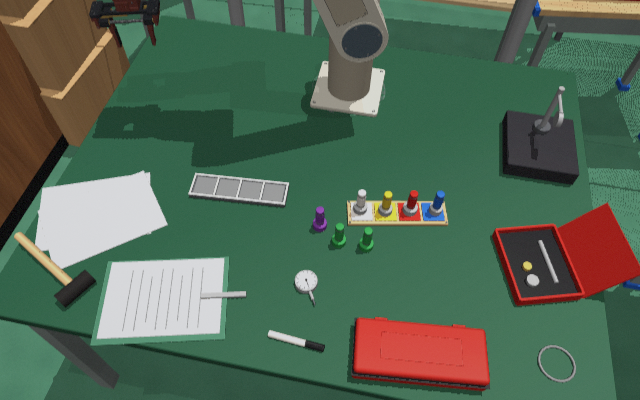

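View pics/side0.png

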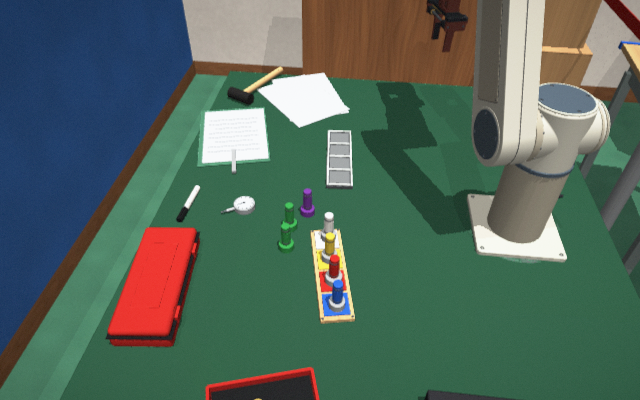

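View pics/wrist0.png

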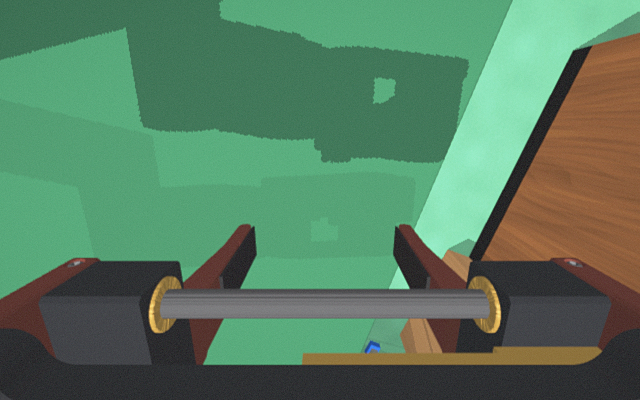

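```bash
cat > h.py <<'E'
from cell import env
import numpy as np, cv2
from scipy.spatial.transform import Rotation as R
def cloud(n):
    s=env.get_state(); p,d=env.camera(n); i=env.camera_info(n); K=i['K']
    v,u=np.mgrid[:400,:640]; d=d.astype(float)
    c=np.stack([(u-K[0,2])/K[0,0]*d,-(v-K[1,2])/K[1,1]*d,-d],-1)
    if n=='wrist':
        T=i['T_tool_cam']; c=c@T[:3,:3].T+T[:3,3]
        w=c@R.from_quat(s['ee_rot']).as_matrix().T+s['tool_pos']
    else: w=c@R.from_quat(i['attitude']).as_matrix().T+i['origin']
    w[d==0]=np.nan
    return p,w
HUE={'red':[(0,6),(174,180)],'yellow':[(22,34)],'blue':[(100,120)]}
def masks(p):
    h=cv2.cvtColor(p,cv2.COLOR_RGB2HSV).astype(int); m={}
    for k,rs in HUE.items():
        m[k]=np.any([(h[...,0]>=a)&(h[...,0]<=b) for a,b in rs],0)&(h[...,1]>150)&(h[...,2]>70)
    m['white']=(h[...,1]<60)&(h[...,2]>130)
    return m
E
python3 - <<'E'
from h import *
for n,roi in(("scene",(170,235,330,460)),("side",(190,330,300,365))):
    p,w=cloud(n); m=masks(p); r=np.zeros((400,640),bool); r[roi[0]:roi[1],roi[2]:roi[3]]=1
    print(n)
    for k in m:
        a=w[m[k]&r]; a=a[np.isfinite(a[:,0])]
        t=a[(a[:,2]>50)&(a[:,2]<120)]; q=a[(a[:,2]>5)&(a[:,2]<25)]
        print(k,'handle',len(t),np.median(t,0).round(1),t[:,:2].min(0).round(),t[:,:2].max(0).round(),'zmax',np.percentile(t[:,2],98).round(1),'pad',len(q),q.mean(0).round(1))
        z=t[t[:,2]>np.percentile(t[:,2],95)-3]; print('   top',len(z),z.mean(0).round(1))
    cv2.imwrite(f"pics/{n}_pads.png",cv2.resize(p[roi[0]:roi[1],roi[2]:roi[3],::-1],None,fx=5,fy=5) if n=='scene' else cv2.resize(p[roi[0]:roi[1],roi[2]:roi[3],::-1],None,fx=4,fy=4))
    # bay rack: pixels w/ z>9 in box
    b=(185,225,0,0)
    rr=np.zeros((400,640),bool)
    (rr.__setitem__((slice(165,215),slice(180,300)),True) if n=='scene' else rr.__setitem__((slice(122,195),slice(318,362)),True))
    a=w[rr&(w[...,2]>7)&(w[...,2]<25)]; 
    (c,s,ang)=cv2.minAreaRect(a[:,:2].astype(np.float32)); print('bay',len(a),c,s,ang,np.median(a[:,2])); print(cv2.boxPoints((c,s,ang)).round(1).tolist(),a[:,:2].mean(0))
    a=w[r&(w[...,2]>7)&(w[...,2]<25)]
    (c,s,ang)=cv2.minAreaRect(a[:,:2].astype(np.float32)); print('padrack',len(a),c,s,ang);
E
```

```text
scene
red handle 110 [462.  242.9  81.1] [444. 234.] [468. 254.] zmax 99.3 pad 189 [468.4 241.4  15.9]
   top 32 [456.4 244.1  97. ]
yellow handle 110 [478.  177.9  79.5] [462. 168.] [485. 190.] zmax 99.8 pad 179 [479.3 180.1  16.1]
   top 23 [473.4 178.5  97.9]
blue handle 120 [448.5 311.7  84.3] [431. 301.] [456. 324.] zmax 98.2 pad 186 [452.9 300.7  16.4]
   top 36 [442.5 312.5  96.5]
white handle 59 [482.2 111.7  95.6] [469. 101.] [490. 122.] zmax 100.9 pad 277 [487.  136.3  15.9]
   top 12 [479.  110.7  99.3]
bay 2266 (471.4140625, -219.18104553222656) (157.87367248535156, 308.5732727050781) 11.085705757141113 13.458825667866563
[[364.29998779296875, -83.0], [423.6000061035156, -385.79998779296875], [578.5, -355.3999938964844], [519.2000122070312, -52.599998474121094]] [ 479.64975682 -230.87251377]
padrack 1710 (432.2164306640625, 206.15000915527344) (188.70008850097656, 372.4289245605469) 17.03107452392578
side
red handle 158 [454.4 250.3  81.7] [430. 234.] [465. 315.] zmax 101.1 pad 178 [466.6 250.   19.2]
   top 43 [454.4 245.5  99.4]
yellow handle 145 [470.6 184.8  79.3] [461. 169.] [482. 190.] zmax 101.4 pad 145 [478.7 187.2  19.4]
   top 39 [470.9 179.8  99.7]
blue handle 170 [441.2 318.8  82.3] [431. 303.] [452. 323.] zmax 101.3 pad 270 [446.5 312.8  19.2]
   top 48 [441.3 313.5  99.3]
white handle 155 [477.5 116.7  81. ] [446. 100.] [490. 304.] zmax 101.9 pad 244 [482.3 156.7  18.8]
   top 38 [477.4 117.6 100.1]
bay 1600 (473.5693664550781, -252.74546813964844) (141.60804748535156, 364.97979736328125) 6.338833808898926 16.87113212149893
[[383.0, -79.19999694824219], [423.29998779296875, -441.8999938964844], [564.0999755859375, -426.29998779296875], [523.7999877929688, -63.599998474121094]] [ 476.77961184 -225.9017978 ]
padrack 2148 (459.8059387207031, 139.2139892578125) (175.95535278320312, 451.8186340332031) 7.051301002502441
```

Run:
```python
from h import *
p,_=cloud("scene"); cv2.imwrite("pics/bay_sc.png",cv2.resize(p[165:215,180:300,::-1],None,fx=6.5,fy=6.5,interpolation=cv2.INTER_CUBIC))
p,_=cloud("side"); cv2.imwrite("pics/bay_si.png",cv2.resize(p[120:195,310:370,::-1],None,fx=7.5,fy=7.5,interpolation=cv2.INTER_CUBIC))
```

```text
(no output)
```

View pics/scene_pads.png

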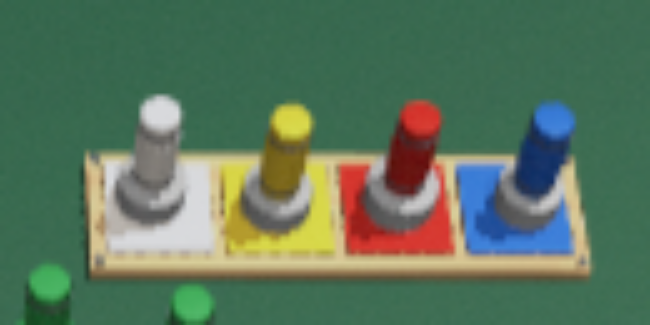

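View pics/bay_sc.png

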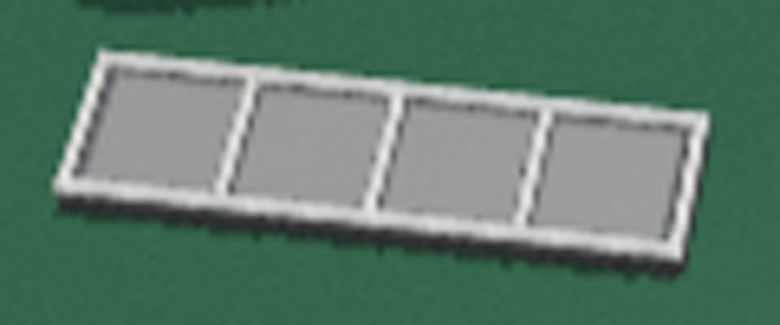

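View pics/bay_si.png

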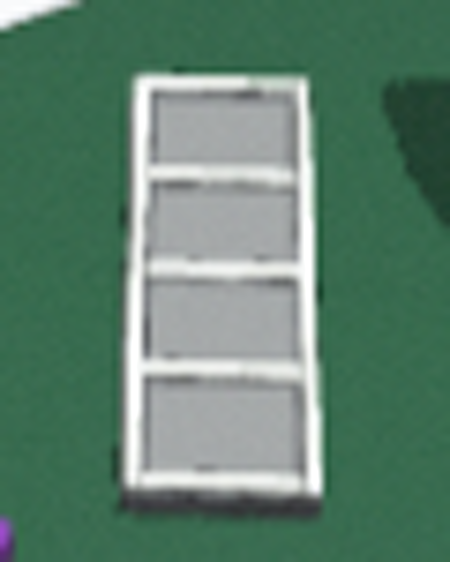

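```bash
cat >> h.py <<'E'
def onplane(n,uv,z):
    i=env.camera_info(n);K=i['K'];uv=np.atleast_2d(uv).astype(float)
    c=np.stack([(uv[:,0]-K[0,2])/K[0,0],-(uv[:,1]-K[1,2])/K[1,1],-np.ones(len(uv))],-1)
    if n=='wrist':
        s=env.get_state();T=i['T_tool_cam'];M=R.from_quat(s['ee_rot']).as_matrix()
        o=M@T[:3,3]+s['tool_pos'];r=c@(M@T[:3,:3]).T
    else: o=i['origin'];r=c@R.from_quat(i['attitude']).as_matrix().T
    return o+r*((z-o[2])/r[:,2])[:,None]
def rect(P):
    P=P[:,:2];c=P.mean(0)
    return c
E
python3 - <<'E'
from h import *
f=lambda a,s,o:(np.array(a)+.5)/s-.5+np.array(o)
for nm,n,a,s,o,z in(("bay","scene",[(103,52),(708,115),(683,258),(57,190)],6.5,(180,165),17),
 ("bay","side",[(305,78),(320,490),(125,490),(137,78)],7.5,(310,120),17),
 ("pad","scene",[(88,152),(572,155),(588,265),(93,268)],5,(330,170),12)):
    P=onplane(n,f(a,s,o),z)[:,:2]; y=(P[1]+P[2]-P[0]-P[3])/2; x=(P[2]+P[3]-P[0]-P[1])/2
    print(nm,n,P.mean(0).round(1),'len',np.hypot(*y).round(1),np.hypot(*x).round(1),'yaw',np.degrees(np.arctan2(-y[0],y[1])).round(1),np.degrees(np.arctan2(x[1],x[0])).round(1))
E
```

```text
bay scene [ 480.  -230.3] len 269.3 75.7 yaw 4.5 5.0
bay side [ 478.2 -235.7] len 275.2 73.5 yaw 4.6 7.2
pad scene [463.7 211.9] len 268.6 74.4 yaw 11.9 11.0
```

```bash
python3 -m pendant '0.4 -1 -1 0 -0.2;0.4 -1 -1 0 -0.4;0.4 -1 -1 0 -0.6;0.4 -1 -1 0 -0.8;0.4 -1 -1 0 -0.808;0.4 -1 -1 0 -0.808;0.4 -1 -1 0 -0.808;0.4 -1 -1 0 -0.808' 25
python3 - <<'E'
from h import *
print(env.get_state()['joint_pos'].round(3))
for n in("scene","side"):
    p,w=cloud(n);h=cv2.cvtColor(p,cv2.COLOR_RGB2HSV)
    m=(((h[...,0]>55)&(h[...,0]<90)&(h[...,1]>60))|((h[...,0]>130)&(h[...,0]<165)&(h[...,1]>80)))&(w[...,2]>55)&(w[...,2]<130)
    m&=(w[...,0]>400)&(w[...,0]<650)&(w[...,1]>-150)&(w[...,1]<350)
    k,l,st,c=cv2.connectedComponentsWithStats(m.astype(np.uint8))
    for i in range(1,k):
        if st[i,4]>15: a=w[l==i]; print(n,c[i].round(),len(a),np.median(a,0).round(),a.max(0).round())
E
```

```text
time_s: 1.35
tool_pos: [237.9, -496.8, 222.7]
ee_rot: [1.0, -0.001, 0.0, 0.0]
ft_force: [0.5, 0.4, -0.0]
grip_width: 52.9
[-1.146  0.315  1.795  0.     1.032 -1.144]
scene [320. 212.] 83 [551.  13.  76.] [558.  23.  85.]
scene [339. 228.] 94 [589.  72.  77.] [597.  82.  84.]
scene [368. 232.] 97 [587. 144.  77.] [594. 155.  84.]
side [307. 195.] 89 [544.  18.  76.] [556.  27.  87.]
side [289. 209.] 111 [582.  76.  76.] [593.  84.  86.]
side [285. 229.] 123 [580. 148.  77.] [592. 154.  87.]
```

```bash
python3 -m pendant '0.4 0.35 -0.4 0 0;0.4 0.7 -0.8 0 0'
python3 -m pendant '0.4 0.35 -0.4 0 0;0.4 0.7 -0.8 0 0'
python3 -m pendant '0.4 0.35 -0.4 0 0;0.4 0.7 -0.8 0 0'
python3 -m pendant '0.4 0.35 -0.4 0 0;0.4 0.7 -0.8 0 0;0.4 0.7 -0.8 0 0;0.4 0.7 -0.8 0 0'
python3 - <<'E'
from h import *
p,w=cloud("wrist"); cv2.imwrite("pics/w1.png",p[:,:,::-1])
E
```

```text
time_s: 1.7
tool_pos: [294.3, -432.3, 222.6]
ee_rot: [1.0, -0.002, 0.0, 0.0]
ft_force: [0.4, 0.3, -0.0]
grip_width: 52.1
time_s: 1.95
tool_pos: [350.8, -367.9, 222.8]
ee_rot: [1.0, -0.002, 0.0, 0.0]
ft_force: [0.8, -0.2, 0.3]
grip_width: 52.9
time_s: 2.2
tool_pos: [406.9, -303.9, 222.8]
ee_rot: [1.0, -0.002, 0.0, 0.0]
ft_force: [0.9, -0.5, 0.3]
grip_width: 52.8
time_s: 2.7
tool_pos: [461.8, -241.1, 222.6]
ee_rot: [1.0, -0.001, -0.0, 0.0]
ft_force: [-0.5, 0.0, -0.3]
grip_width: 52.6
```

View pics/w1.png

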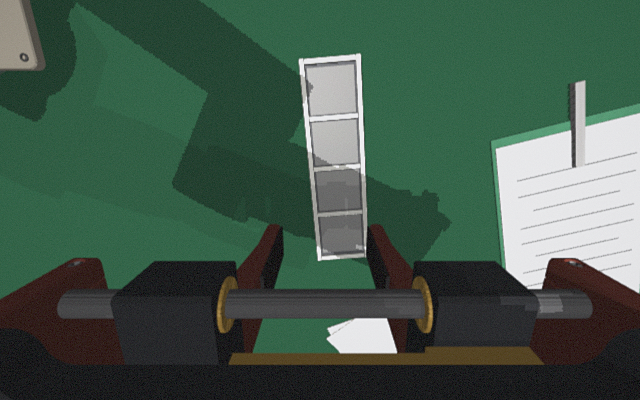

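Run:
```python
from h import *
P=onplane('wrist',[(299,59),(360,54),(366,256),(318,260)],17)[:,:2]
print(P.round(1).tolist(),P.mean(0).round(1)); y=(P[0]+P[1]-P[2]-P[3])/2; print(np.hypot(*y),np.degrees(np.arctan2(-y[0],y[1])))
```

```text
[[431.0, -99.1], [504.2, -93.8], [521.8, -362.0], [451.5, -368.3]] [ 477.1 -230.8]
269.38830647736097 4.046323932944922
```

```bash
python3 -m pendant '0.4 0 -0.5 0 0;0.4 0 -1 0 0'
python3 -m pendant '0.4 0 -0.5 0 0;0.4 0 -1 0 0'
python3 -m pendant '0.4 0 -0.5 0 0;0.4 0 -1 0 0'
python3 -m pendant '0.4 0 -0.5 0 0;0.4 0 -1 0 0'
python3 -m pendant '0.4 0 -0.5 0 0;0.4 0 -1 0 0;0.4 0 -1 0 0;0.4 0 -1 0 0' | head -3
cat > g.py <<'E'
from h import *
import sys
def gauges(nm):
    p,w=cloud("wrist"); cv2.imwrite(f"pics/{nm}.png",p[:,:,::-1])
    s=env.get_state(); t=s['tool_pos']
    m=masks(p)
    for k in m:
        mm=(m[k]&(w[...,2]>80)&(w[...,2]<115)&(w[...,0]>400)&(w[...,0]<530)&(w[...,1]>-380)&(w[...,1]<345)).astype(np.uint8)
        n,l,st,c=cv2.connectedComponentsWithStats(mm)
        for i in range(1,n):
            if st[i,4]>60:
                a=w[l==i]; z=np.percentile(a[:,2],90); a=a[a[:,2]>z-4]; C,r=cv2.minEnclosingCircle(a[:,:2].astype(np.float32))
                print(k,st[i,4],'px',c[i].round(),'top',C,r,z.round(1))
if __name__=='__main__': gauges(sys.argv[1])
E
python3 g.py w2
```

```text
time_s: 3.0
tool_pos: [461.4, -161.5, 222.7]
ee_rot: [1.0, -0.002, -0.0, 0.0]
ft_force: [0.1, -0.7, -0.1]
grip_width: 52.7
time_s: 3.25
tool_pos: [461.7, -81.0, 222.8]
ee_rot: [1.0, -0.002, 0.0, 0.0]
ft_force: [-0.2, 0.2, 0.6]
grip_width: 52.7
time_s: 3.5
tool_pos: [462.0, -1.0, 222.8]
ee_rot: [1.0, -0.002, 0.0, 0.0]
ft_force: [0.9, 0.5, -0.4]
grip_width: 52.4
time_s: 3.75
tool_pos: [462.3, 79.0, 222.8]
ee_rot: [1.0, -0.002, 0.0, 0.0]
ft_force: [0.2, 0.4, -0.2]
grip_width: 52.7
time_s: 4.25
tool_pos: [462.3, 157.9, 222.6]
ee_rot: [1.0, -0.001, -0.0, 0.0]
red 181 px [319. 107.] top (454.9122619628906, 245.12265014648438) 10.14452075958252 96.4
yellow 285 px [333. 170.] top (470.8345642089844, 179.68125915527344) 10.837108612060547 96.2
blue 80 px [305.  34.] top (441.7841491699219, 313.10968017578125) 10.38968563079834 95.9
white 320 px [340. 228.] top (479.654541015625, 112.12895965576172) 10.832125663757324 96.0
```

View pics/w2.png

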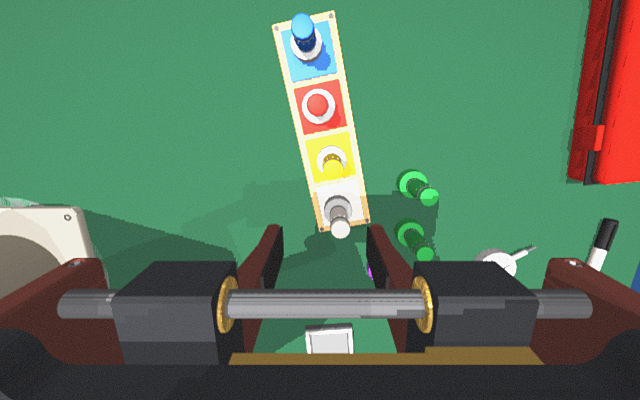

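```bash
python3 -m pendant '0.4 0.215 0.574 0 0;0.4 0.215 0.574 0.5 0;0.4 0.215 0.574 1 0;0.4 0.215 0.574 1 0'
python3 -m pendant '0.4 0 0 0.4 0;0.4 0 0 0.7 0;0.4 0 0 1 0;0.4 0 0 1 0;0.4 0 0 1 0' | head -2
```

```text
time_s: 4.8
tool_pos: [477.5, 111.2, 140.6]
ee_rot: [1.0, -0.002, -0.003, 0.001]
ft_force: [-0.3, -0.2, -0.1]
grip_width: 52.7
time_s: 5.42
tool_pos: [480.7, 113.0, 64.2]
```

```bash
python3 -m pendant '0.4 -0.015 0.01 0.04 0;0.4 -0.015 0.01 0.04 0;0.9 -0.015 0.01 0.04 0;0.9 -0.015 0.01 0.04 0;0.9 -0.015 0.01 0.04 0;0.9 -0.015 0.01 0.04 0;0.9 -0.015 0.01 0.04 0;0.9 -0.015 0.01 0.04 0' 25
```

```text
time_s: 6.42
tool_pos: [478.4, 112.3, 59.4]
ee_rot: [1.0, -0.0, -0.0, -0.0]
ft_force: [0.3, 0.5, -0.3]
grip_width: 21.3
```

```bash
python3 -m pendant '0.9 0 0 -0.2 0;0.9 0 0 -0.6 0;0.9 0 0 -1 0'
python3 -m pendant '0.9 0 0.2 -0.3 0;0.9 0 0.6 -0.5 0;0.9 0 1 -0.5 0'
python3 -m pendant '0.9 -0.05 0.5 0 0;0.9 -0.1 1 0 0'
python3 -m pendant '0.9 0 0.5 0 0;0.9 0 0.85 0 0;0.9 0 1 0 0;0.9 0 1 0 0;0.9 0 1 0 0'
python3 - <<'E'
from h import *
p,_=cloud("wrist"); cv2.imwrite("pics/w3.png",p[:,:,::-1])
E
```

```text
time_s: 6.8
tool_pos: [478.0, 112.2, 141.0]
ee_rot: [1.0, -0.0, -0.0, 0.0]
ft_force: [-0.2, 1.6, -2.3]
grip_width: 21.6
time_s: 7.18
tool_pos: [479.0, 31.7, 181.8]
ee_rot: [1.0, 0.0, 0.002, -0.0]
ft_force: [0.2, 0.3, -2.8]
grip_width: 21.6
time_s: 7.42
tool_pos: [469.9, -48.8, 180.5]
ee_rot: [1.0, -0.0, 0.0, 0.0]
ft_force: [0.1, 0.5, -2.8]
grip_width: 21.9
time_s: 8.05
tool_pos: [470.0, -126.8, 179.6]
ee_rot: [1.0, -0.0, -0.0, -0.0]
ft_force: [-0.2, 0.6, -1.6]
grip_width: 21.7
```

View pics/w3.png

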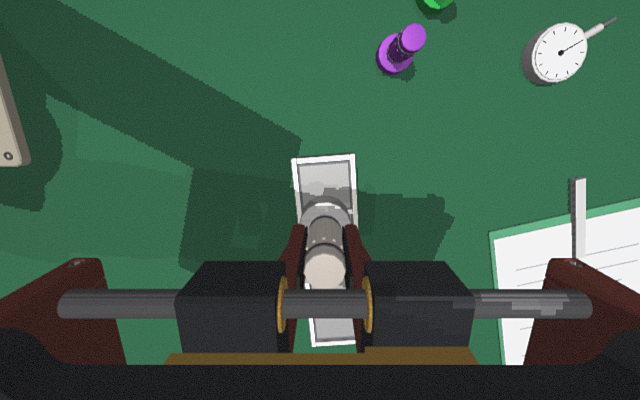

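```bash
python3 -m pendant '0.9 0 0.094 0.2 0;0.9 0 0.094 0.6 0;0.9 0 0.094 1 0;0.9 0 0.094 1 0'
python3 -m pendant '0.9 0 0 0.2 0;0.9 0 0 0.35 0;0.9 0 0 0.45 0;0.9 0 0 0.51 0;0.9 0 0 0.51 0;0.9 0 0 0.51 0'
python3 - <<'E'
from h import *
for n,r in(("scene",(150,230,180,308)),("side",(90,200,290,390))):
    p,_=cloud(n); q=p[r[0]:r[1],r[2]:r[3],::-1]; cv2.imwrite(f"pics/p1{n}.png",cv2.resize(q,None,fx=5,fy=5))
E
```

```text
time_s: 8.6
tool_pos: [468.0, -134.5, 96.8]
ee_rot: [1.0, -0.0, -0.003, -0.001]
ft_force: [0.2, 0.1, -1.5]
grip_width: 21.9
time_s: 9.35
tool_pos: [470.4, -135.3, 59.0]
ee_rot: [1.0, -0.0, 0.0, 0.0]
ft_force: [0.1, -0.2, -3.1]
grip_width: 21.3
```

View pics/p1scene.png

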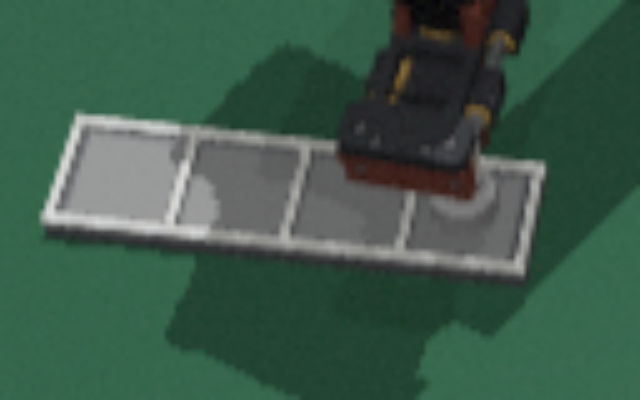

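View pics/p1side.png

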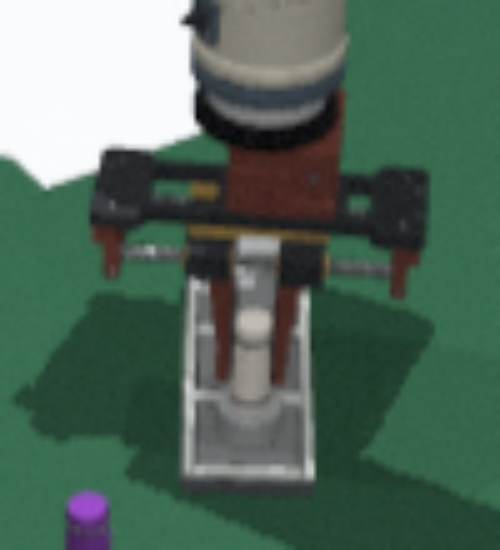

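Run:
```python
from h import *
f=lambda a,s,o:(np.array(a)+.5)/s-.5+np.array(o)
print('side front foot, near lip in edge, mid lip',onplane('side',f([(250,427),(250,467),(250,397)],5,(290,90)),16).round(1)[:,:2].tolist())
print('scene lips L,R, foot L,R bottom',onplane('scene',f([(412,215),(524,225)],5,(180,150)),17).round(1)[:,:2].tolist(),onplane('scene',f([(431,200),(494,200),(462,222)],5,(180,150)),26).round(1)[:,:2].tolist())
```

```text
side front foot, near lip in edge, mid lip [[469.6, -143.9], [466.8, -108.1], [471.7, -171.7]]
scene lips L,R, foot L,R bottom [[481.9, -163.4], [475.7, -100.9]] [[476.0, -153.4], [468.7, -119.3], [487.0, -132.8]]
```

Run:
```python
from h import *
p,w=cloud("side"); q=p[140:195,318:364,::-1]; cv2.imwrite("pics/p1s.png",cv2.resize(q,None,fx=10,fy=10,interpolation=cv2.INTER_CUBIC))
for v in range(150,188,2): print(v,w[v,340].round(1),p[v,340])
```

```text
150 [ 477.9 -267.7   14.4] [109 110 112]
152 [ 471.9 -143.8   99. ] [173 170 164]
154 [ 471.1 -131.9  101. ] [192 188 179]
156 [ 470.5 -124.3   99.9] [172 168 161]
158 [ 470.1 -122.8   94.1] [123 121 118]
160 [ 470.  -127.1   83.8] [145 143 137]
162 [ 469.8 -128.6   75.6] [154 150 143]
164 [ 469.3 -125.5   71. ] [152 147 142]
166 [ 469.1 -128.2   61.8] [151 147 141]
168 [ 468.8 -126.6   55.9] [151 149 142]
170 [ 468.6 -128.6   47. ] [115 112 109]
172 [ 468.2 -126.8   41.2] [138 137 134]
174 [ 467.6 -120.1   39.3] [134 137 137]
176 [ 467.  -114.7   36.4] [106 105 107]
178 [ 467.  -120.6   24.2] [105 106 106]
180 [ 466.8 -122.8   15. ] [104 106 106]
182 [ 466.  -113.2   15.5] [109 112 113]
184 [ 465.2 -100.9   18.6] [166 170 165]
186 [464.7 -96.4  15. ] [70 75 75]
```

View pics/p1s.png

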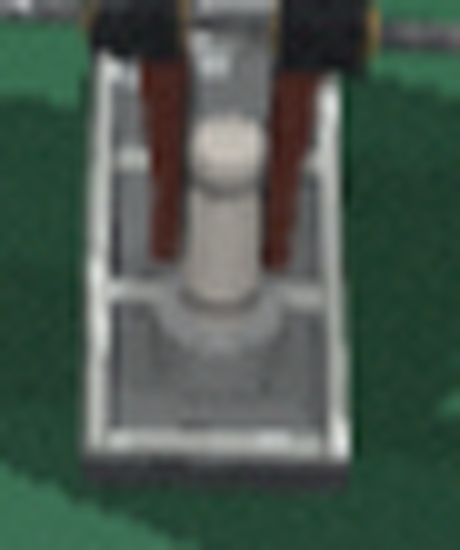

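```bash
python3 -m pendant '0.9 0 -0.01 0.025 0;0.9 0 -0.01 0.035 0;0.9 0 -0.01 0.042 0;0.9 0 -0.01 0.042 0;0.9 0 -0.01 0.042 0'
```

```text
time_s: 10.12
tool_pos: [470.2, -134.4, 55.4]
ee_rot: [1.0, -0.0, 0.0, -0.0]
ft_force: [-0.1, 0.4, 0.2]
grip_width: 21.9
```

```bash
python3 -m pendant '0.7 0 0 0 0;0.6 0 0 0 0;0.4 0 0 0 0;0.4 0 0 0 0;0.4 0 0 0 0'
python3 -m pendant '0.4 0 0 -0.2 0;0.4 0 0 -0.6 0;0.4 0 0 -1 0;0.4 0 0 -1 0'
python3 g.py w4
```

```text
time_s: 10.75
tool_pos: [470.2, -134.4, 55.3]
ee_rot: [1.0, -0.0, -0.0, 0.0]
ft_force: [-0.7, -0.1, -0.1]
grip_width: 52.4
time_s: 11.25
tool_pos: [472.0, -135.0, 138.3]
ee_rot: [1.0, -0.0, 0.003, 0.001]
ft_force: [0.1, 0.1, 0.3]
grip_width: 52.7
white 600 px [322. 213.] top (469.802734375, -134.26756286621094) 10.843989372253418 92.0
```

View pics/w4.png

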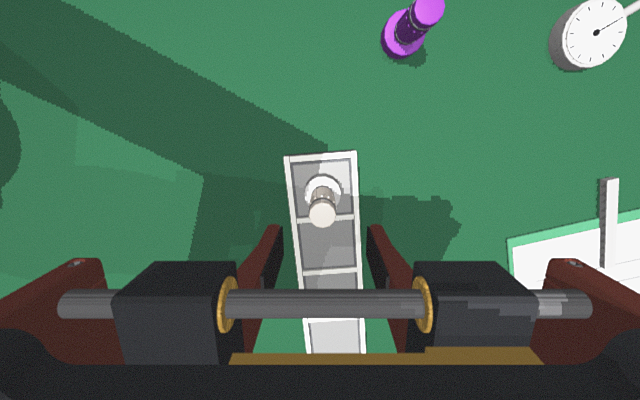

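```bash
python3 -m pendant '0.4 0 -0.5 0 0;0.4 0 -1 0 0' >/dev/null
python3 -m pendant '0.4 0 -0.5 0 0;0.4 0 -1 0 0'>/dev/null
python3 -m pendant '0.4 0 -0.5 0 0;0.4 0 -1 0 0'>/dev/null
python3 -m pendant '0.4 0 -0.5 0 0;0.4 0 -0.8 0 0;0.4 0 -0.925 0 0;0.4 0 -0.925 0 0;0.4 0 -0.925 0 0;0.4 0 -0.925 0 0'
```

```text
time_s: 12.8
tool_pos: [470.4, 178.7, 135.3]
ee_rot: [1.0, -0.001, -0.0, 0.0]
ft_force: [-0.3, -0.1, 0.0]
grip_width: 52.8
```

Down 76 mm, then close.

```bash
python3 -m pendant '0.4 0 -0.012 0.3 0;0.4 0 -0.012 0.6 0;0.4 0 -0.012 0.85 0;0.4 0 -0.012 0.95 0;0.4 0 -0.012 0.95 0;0.4 0 -0.012 0.95 0'
python3 -m pendant '0.9 0 0 0 0;0.9 0 0 0 0;0.9 0 0 0 0;0.9 0 0 0 0;0.9 0 0 0 0;0.9 0 0 0 0' 25
```

```text
time_s: 13.55
tool_pos: [471.0, 180.6, 60.0]
ee_rot: [1.0, -0.0, 0.001, -0.0]
ft_force: [0.9, -1.0, -0.5]
grip_width: 52.5
time_s: 14.3
tool_pos: [470.6, 180.6, 59.4]
ee_rot: [1.0, -0.0, 0.0, -0.0]
ft_force: [0.5, 0.0, 2.2]
grip_width: 21.6
```

```bash
python3 -m pendant '0.9 0 0 -0.2 0;0.9 0 0 -0.6 0;0.9 0 0 -1 0'
python3 -m pendant '0.9 0 0.2 -0.3 0;0.9 0 0.6 -0.5 0;0.9 0 1 -0.5 0' >/dev/null
python3 -m pendant '0.9 0 0.5 0 0;0.9 0 1 0 0' >/dev/null
python3 -m pendant '0.9 0 0.5 0 0;0.9 0 1 0 0' >/dev/null
python3 -m pendant '0.9 0 0.5 0 0;0.9 0 1 0 0' >/dev/null
python3 -m pendant '0.9 0.03 0.4 0 0;0.9 0.06 0.65 0 0;0.9 0.06 0.75 0 0;0.9 0.06 0.75 0 0;0.9 0.06 0.75 0 0;0.9 0.06 0.75 0 0'
```

```text
time_s: 14.68
tool_pos: [470.0, 180.4, 140.7]
ee_rot: [1.0, -0.0, -0.0, 0.0]
ft_force: [0.8, 0.5, -2.4]
grip_width: 21.4
time_s: 16.55
tool_pos: [474.9, -198.7, 179.3]
ee_rot: [1.0, 0.0, -0.0, -0.0]
ft_force: [-0.1, 0.0, -2.1]
grip_width: 21.8
```

```bash
python3 -m pendant '0.9 0 0 0.2 0;0.9 0 0 0.6 0;0.9 0 0 0.9 0;0.9 0 0 1 0;0.9 0 0 1 0' | sed -n 2p
python3 -m pendant '0.9 0 0 0.2 0;0.9 0 0 0.35 0;0.9 0 0 0.45 0;0.9 0 0 0.51 0;0.9 0 0 0.51 0;0.9 0 0 0.53 0;0.9 0 0 0.545 0;0.9 0 0 0.545 0'
python3 -m pendant '0.9 0 0 0.004 0;0.9 0 0 0.004 0'
```

```text
tool_pos: [474.6, -199.2, 98.7]
time_s: 18.18
tool_pos: [475.0, -199.5, 55.8]
ee_rot: [1.0, -0.0, 0.0, 0.0]
ft_force: [-0.1, 0.6, -1.9]
grip_width: 21.7
time_s: 18.42
tool_pos: [475.0, -199.5, 55.4]
ee_rot: [1.0, -0.0, 0.0, 0.0]
ft_force: [-0.5, -0.2, -2.3]
grip_width: 21.2
```

Not yet touching; a bit lower.

```bash
python3 -m pendant '0.9 0 0 0.006 0;0.9 0 0 0.01 0;0.9 0 0 0.01 0'
```

```text
time_s: 18.8
tool_pos: [475.2, -199.5, 55.4]
ee_rot: [1.0, -0.0, 0.0, 0.0]
ft_force: [-2.0, 1.4, 7.2]
grip_width: 21.4
```

Contact. Release, rise, check.

```bash
python3 -m pendant '0.7 0 0 -0.005 0;0.6 0 0 -0.005 0;0.4 0 0 -0.005 0;0.4 0 0 -0.005 0;0.4 0 0 -0.005 0'
python3 -m pendant '0.4 0 0 -0.2 0;0.4 0 0 -0.6 0;0.4 0 0 -1 0;0.4 0 0 -1 0'
python3 g.py w5
```

```text
time_s: 19.42
tool_pos: [474.9, -199.5, 54.9]
ee_rot: [1.0, -0.0, -0.0, -0.0]
ft_force: [-0.3, 0.2, -0.7]
grip_width: 52.3
time_s: 19.92
tool_pos: [476.7, -200.3, 138.1]
ee_rot: [1.0, -0.0, 0.003, 0.001]
ft_force: [-0.4, -0.7, -0.1]
grip_width: 52.6
yellow 564 px [322. 214.] top (474.9491271972656, -200.05917358398438) 10.634485244750977 92.0
white 700 px [315. 131.] top (470.1159362792969, -134.7060546875) 10.794574737548828 92.3
```

View pics/w5.png

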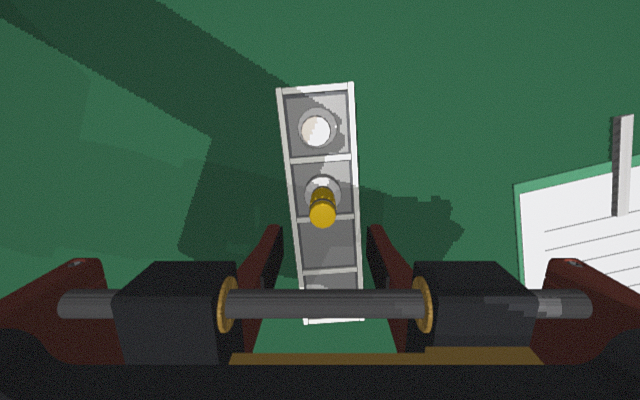

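```bash
for i in 1; do :; done
python3 -m pendant '0.4 0 -0.5 0 0;0.4 0 -1 0 0' >/dev/null
python3 -m pendant '0.4 0 -0.5 0 0;0.4 0 -1 0 0'>/dev/null
python3 -m pendant '0.4 0 -0.5 0 0;0.4 0 -1 0 0'>/dev/null
python3 -m pendant '0.4 0 -0.5 0 0;0.4 0 -1 0 0'>/dev/null
python3 -m pendant '0.4 -0.1 -0.5 0 0;0.4 -0.25 -1 0 0'>/dev/null
python3 -m pendant '0.4 0 -0.4 0 0;0.4 0 -0.556 0 0;0.4 0 -0.556 0 0;0.4 0 -0.556 0 0;0.4 0 -0.556 0 0;0.4 0 -0.556 0 0'
```

```text
time_s: 21.98
tool_pos: [455.4, 244.3, 135.0]
ee_rot: [1.0, -0.001, -0.0, 0.0]
ft_force: [0.8, 0.2, 0.0]
grip_width: 52.5
```

```bash
python3 -m pendant '0.4 0 -0.01 0.3 0;0.4 0 -0.01 0.6 0;0.4 0 -0.01 0.85 0;0.4 0 -0.01 0.945 0;0.4 0 -0.01 0.945 0;0.4 0 -0.01 0.945 0'
python3 -m pendant '0.9 0 0 0 0;0.9 0 0 0 0;0.9 0 0 0 0;0.9 0 0 0 0;0.9 0 0 0 0;0.9 0 0 0 0' 25
python3 -m pendant '0.9 0 0 -0.2 0;0.9 0 0 -0.6 0;0.9 0 0 -1 0'
```

```text
time_s: 22.72
tool_pos: [455.8, 246.0, 60.1]
ee_rot: [1.0, -0.0, 0.001, -0.0]
ft_force: [0.4, 0.2, -0.1]
grip_width: 52.5
time_s: 23.48
tool_pos: [455.3, 245.8, 59.5]
ee_rot: [1.0, -0.0, 0.0, -0.0]
ft_force: [-0.0, 0.1, 2.6]
grip_width: 21.4
time_s: 23.85
tool_pos: [455.0, 245.6, 140.7]
ee_rot: [1.0, -0.0, -0.0, 0.0]
ft_force: [1.3, 0.7, -2.8]
grip_width: 21.6
```

```bash
python3 -m pendant '0.9 0 0.2 -0.3 0;0.9 0 0.6 -0.5 0;0.9 0 1 -0.5 0' >/dev/null
python3 -m pendant '0.9 0 0.5 0 0;0.9 0 1 0 0' >/dev/null
python3 -m pendant '0.9 0 0.5 0 0;0.9 0 1 0 0' >/dev/null
python3 -m pendant '0.9 0 0.5 0 0;0.9 0 1 0 0' >/dev/null
python3 -m pendant '0.9 0 0.5 0 0;0.9 0 1 0 0' >/dev/null
python3 -m pendant '0.9 0.15 0.5 0 0;0.9 0.315 1 0 0' >/dev/null
python3 -m pendant '0.9 0 0.25 0 0;0.9 0 0.37 0 0;0.9 0 0.37 0 0;0.9 0 0.37 0 0;0.9 0 0.37 0 0'
```

```text
time_s: 26.1
tool_pos: [480.0, -262.9, 179.5]
ee_rot: [1.0, 0.0, -0.0, -0.0]
ft_force: [0.4, -0.6, -2.4]
grip_width: 21.5
```

```bash
python3 -m pendant '0.9 0 0 0.2 0;0.9 0 0 0.6 0;0.9 0 0 0.9 0;0.9 0 0 1 0;0.9 0 0 1 0' | sed -n 2p
python3 -m pendant '0.9 0 0 0.2 0;0.9 0 0 0.35 0;0.9 0 0 0.45 0;0.9 0 0 0.51 0;0.9 0 0 0.51 0;0.9 0 0 0.535 0;0.9 0 0 0.55 0;0.9 0 0 0.55 0'
python3 -m pendant '0.9 0 0 0.004 0;0.9 0 0 0.004 0'
```

```text
tool_pos: [479.8, -263.5, 98.7]
time_s: 27.72
tool_pos: [480.2, -263.9, 55.5]
ee_rot: [1.0, -0.0, 0.0, 0.0]
ft_force: [-0.4, 0.3, -2.9]
grip_width: 21.6
time_s: 27.98
tool_pos: [480.2, -263.9, 55.5]
ee_rot: [1.0, -0.0, 0.0, 0.0]
ft_force: [-0.6, 0.1, 4.7]
grip_width: 21.5
```

Contact; release.

```bash
python3 -m pendant '0.7 0 0 -0.003 0;0.6 0 0 -0.003 0;0.4 0 0 -0.003 0;0.4 0 0 -0.003 0;0.4 0 0 -0.003 0'
python3 -m pendant '0.4 0 0 -0.2 0;0.4 0 0 -0.6 0;0.4 0 0 -1 0;0.4 0 0 -1 0'
python3 g.py w6
python3 -m pendant '0.4 0 -0.5 0 0;0.4 0 -1 0 0' >/dev/null
python3 -m pendant '0.4 0 -0.5 0 0;0.4 0 -1 0 0'>/dev/null
python3 -m pendant '0.4 0 -0.5 0 0;0.4 0 -1 0 0'
```

```text
time_s: 28.6
tool_pos: [480.1, -263.8, 55.3]
ee_rot: [1.0, -0.0, -0.0, -0.0]
ft_force: [-0.4, -0.0, 0.1]
grip_width: 52.9
time_s: 29.1
tool_pos: [481.8, -264.8, 138.6]
ee_rot: [1.0, -0.0, 0.003, 0.001]
ft_force: [0.6, -1.0, -0.9]
grip_width: 52.3
red 553 px [322. 213.] top (479.6947021484375, -263.57672119140625) 10.444914817810059 92.1
yellow 657 px [315. 132.] top (474.7366638183594, -200.27151489257812) 10.528711318969727 92.3
white 862 px [307.  32.] top (470.00579833984375, -134.78848266601562) 10.721756935119629 92.4
time_s: 29.9
tool_pos: [479.3, -22.5, 134.4]
ee_rot: [1.0, -0.0, -0.001, -0.0]
ft_force: [0.9, -0.2, -1.2]
grip_width: 52.6
```

```bash
python3 -m pendant '0.4 0 -0.5 0 0;0.4 0 -1 0 0' >/dev/null
python3 -m pendant '0.4 0 -0.5 0 0;0.4 0 -1 0 0'>/dev/null
python3 -m pendant '0.4 0 -0.5 0 0;0.4 0 -1 0 0'>/dev/null
python3 -m pendant '0.4 -0.24 -0.5 0 0;0.4 -0.48 -1 0 0'>/dev/null
python3 -m pendant '0.4 0 -0.21 0 0;0.4 0 -0.21 0 0;0.4 0 -0.21 0 0;0.4 0 -0.21 0 0;0.4 0 -0.21 0 0'
python3 g.py w7
```

```text
time_s: 31.52
tool_pos: [442.5, 312.2, 135.3]
ee_rot: [1.0, -0.001, -0.0, 0.0]
ft_force: [-0.9, -0.1, 0.2]
grip_width: 52.9
blue 554 px [323. 215.] top (441.4144287109375, 314.056640625) 10.653413772583008 96.1
```

```bash
python3 -m pendant '0.4 -0.01 -0.01 0.3 0;0.4 -0.01 -0.015 0.6 0;0.4 -0.01 -0.015 0.85 0;0.4 -0.01 -0.015 0.945 0;0.4 -0.01 -0.015 0.945 0;0.4 -0.01 -0.015 0.945 0'
python3 -m pendant '0.9 0 0 0 0;0.9 0 0 0 0;0.9 0 0 0 0;0.9 0 0 0 0;0.9 0 0 0 0;0.9 0 0 0 0' 25
python3 -m pendant '0.9 0 0 -0.2 0;0.9 0 0 -0.6 0;0.9 0 0 -1 0'
```

```text
time_s: 32.33
tool_pos: [441.8, 314.5, 60.4]
ee_rot: [1.0, -0.0, 0.001, -0.0]
ft_force: [-0.2, 0.6, -0.5]
grip_width: 53.0
time_s: 33.08
tool_pos: [441.4, 314.3, 59.8]
ee_rot: [1.0, -0.0, 0.0, -0.0]
ft_force: [-0.3, -0.2, 2.3]
grip_width: 21.2
time_s: 33.45
tool_pos: [441.0, 314.0, 140.9]
ee_rot: [1.0, -0.0, -0.0, 0.0]
ft_force: [0.3, 0.0, -2.8]
grip_width: 21.6
```

```bash
python3 -m pendant '0.9 0 0.2 -0.3 0;0.9 0 0.6 -0.5 0;0.9 0 1 -0.5 0' >/dev/null
python3 -m pendant '0.9 0 0.5 0 0;0.9 0 1 0 0' >/dev/null
python3 -m pendant '0.9 0 0.5 0 0;0.9 0 1 0 0' >/dev/null
python3 -m pendant '0.9 0 0.5 0 0;0.9 0 1 0 0' >/dev/null
python3 -m pendant '0.9 0 0.5 0 0;0.9 0 1 0 0' >/dev/null
python3 -m pendant '0.9 0.1 0.5 0 0;0.9 0.3 1 0 0' >/dev/null
python3 -m pendant '0.9 0.1 0.5 0 0;0.9 0.25 1 0 0' >/dev/null
python3 -m pendant '0.9 0 0.5 0 0;0.9 0 0.8 0 0;0.9 0 1 0 0;0.9 0 1 0 0;0.9 0 1 0 0;0.9 0 1 0 0'
```

```text
time_s: 36.08
tool_pos: [484.9, -324.8, 179.7]
ee_rot: [1.0, 0.0, -0.0, -0.0]
ft_force: [-1.1, 0.3, -2.5]
grip_width: 21.6
```

```bash
python3 -m pendant '0.9 0 0.04 0.2 0;0.9 0 0.04 0.6 0;0.9 0 0.04 0.9 0;0.9 0 0.04 1 0;0.9 0 0.04 1 0' | sed -n 2p
python3 -m pendant '0.9 0 0 0.2 0;0.9 0 0 0.35 0;0.9 0 0 0.45 0;0.9 0 0 0.51 0;0.9 0 0 0.51 0;0.9 0 0 0.535 0;0.9 0 0 0.55 0;0.9 0 0 0.55 0'
python3 -m pendant '0.9 0 0 0.004 0;0.9 0 0 0.004 0'
```

```text
tool_pos: [484.6, -328.7, 99.0]
time_s: 37.7
tool_pos: [485.0, -329.1, 55.9]
ee_rot: [1.0, -0.0, 0.0, 0.0]
ft_force: [-0.5, -0.1, -2.6]
grip_width: 21.7
time_s: 37.95
tool_pos: [485.0, -329.2, 55.8]
ee_rot: [1.0, -0.0, 0.0, 0.0]
ft_force: [-0.1, -0.1, 3.5]
grip_width: 22.0
```

```bash
python3 -m pendant '0.7 0 0 -0.002 0;0.6 0 0 -0.002 0;0.4 0 0 -0.002 0;0.4 0 0 -0.002 0;0.4 0 0 -0.002 0'
python3 -m pendant '0.4 0 0 -0.2 0;0.4 0 0 -0.6 0;0.4 0 0 -1 0;0.4 0 0 -1 0' >/dev/null
python3 -m pendant '0.4 0 0.3 -0.2 0;0.4 -0.3 0.6 -0.6 0;0.4 -0.6 0.9 -1 0;0.4 -0.6 0.9 -1 0;0.4 -0.6 0.9 -1 0;0.4 -0.6 0.9 -1 0'
python3 g.py w8
python3 - <<'E'
from h import *
a,_=cloud("scene");b,_=cloud("side")
q=np.hstack([cv2.resize(a[150:230,180:300],None,fx=3.5,fy=3.5),cv2.resize(b[100:200,310:370],(168,280))])
cv2.imwrite("pics/fin.png",q[:,:,::-1]); cv2.imwrite("pics/finscene.png",a[:,:,::-1])
E
```

```text
time_s: 38.58
tool_pos: [484.8, -329.0, 55.5]
ee_rot: [1.0, -0.0, -0.0, -0.0]
ft_force: [0.7, -1.9, -0.6]
grip_width: 52.9
time_s: 39.83
tool_pos: [436.7, -399.6, 214.0]
ee_rot: [1.0, 0.0, -0.001, -0.001]
ft_force: [0.2, 0.7, -0.1]
grip_width: 52.8
red 461 px [371.  51.] top (479.4859924316406, -264.526611328125) 10.725090026855469 92.4
blue 374 px [373. 123.] top (484.3893127441406, -329.4756774902344) 10.403493881225586 92.4
```

View pics/w8.png

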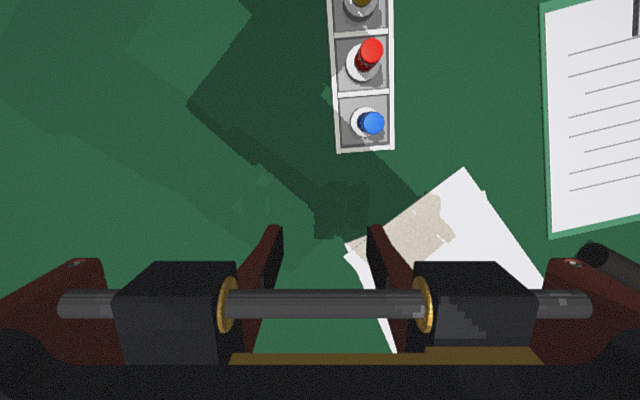

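View pics/fin.png

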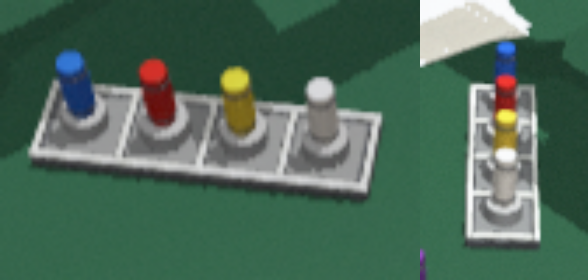

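View pics/finscene.png

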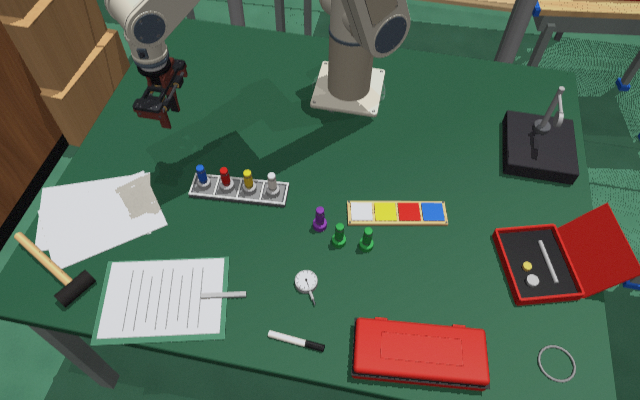

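All four stand centred in their bays: in the scene view blue (201,175), red (225,177), yellow (248,180) and white (271,183). That is the reverse of the pad order white, yellow, red, blue. The green and purple look-alikes haven't moved.

```bash
python3 -c "
from cell import env
print(env.sign_off())"
```

```text
the job is handed in; nothing more can be done
None
```

All four gauges are in the metal rack in reverse order, and I handed the job in at about 40 s of the 115 s allowed. From the robot's side, left to right, the pads read blue, red, yellow, white and the bays now read white, yellow, red, blue.

- **Upright:** the last wrist checks of each gauge put every handle top at 92 mm, which is right for an 80 mm gauge standing on a 12 mm bay floor. None was knocked over.
- **Position:** by the same checks, each gauge is within about 2 mm of its bay centre. The final scene and side pictures show all four inside the lips.
- **Clear of contact:** the gripper was open and well away from everything when I signed off. The wrist force stayed below about 8 N in the readings I saw. The green and purple look-alikes were not touched.
- **Disagreements:** camera estimates of the metal rack's centre differed by up to 5 mm along the row, well within the roughly 9 mm of clearance. While placing the white gauge, I first misread its foot position in a blurry side picture. The depth readings in a second look agreed with the planned position.

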